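# Fasten the draw latch of a case

## Task

The plywood case stands ajar on its hinge side, with its draw latch on top. Hook the latch's wire loop behind the keeper on the lid, well under its lip so that it stays hooked when you let go, without forcing the loop against the keeper or dragging the lid in with it; then press the lever gently all the way down flat, so that it locks over centre and draws the lid in. Leave the other things on the bench where they are.

Things in the scene. Friction and masses are not known exactly. Their poses are not given: they have to be found in the camera images.
- case: Plywood case, fixed, 205 x 140 x 100 mm (x, y, z). Origin: centre of its underside; x runs from the latch's lever to the lid, z up. Top face at z = 100 mm. The lid half is on the +x side of the seam (x = 28 mm) and hinged along the seam's lower edge.
- lid: The case's lid half, 75 x 140 x 86 mm; origin on its hinge line (x = 28, z = 14 mm of the case), axes as the case's when shut. A springy seal holds it ajar by 0.15 rad (top leaning to +x); drawing it in at latch height takes about 4 N per mm. On top stands the steel keeper, clamped in a slot: its place along the lid's x is NOT measured, up to 5 mm either side of slot_mid.
- slot_mid (a point): Point on the lid: centre of the loop's bar when hooked, if the keeper is in mid-slot. Keeper: a post 24 mm wide, 5 mm thick, its +x face 3.5 mm to -x of the bar's seat; a lip on top reaches 3.5 mm to +x past that face, 4 mm thick, its underside 7.5 mm above the seat; open to +x; foot 20 mm below the seat. It leans with the lid.
- lever (a joint): Steel lever hinged about the case's y at lever_pivot: 0 = flat, handle to -x, on its stop; 1.57 = upright; at most 2.3 (over to +x). It stays where left (0.06 N m friction, felt as 3 N at the loop) and follows the loop. Handle 65 mm long, 26 wide, 5 thick. Hooked, it takes up to about 13 N at its end to pass the dead point (about 0.28); then it pulls itself down.
- lever_pivot (a point): Lever's hinge point on the case: x = -17, y = 0, z = 126 mm in the case's frame.
- lever_tip (a point): Point on the upper face of the lever (8 mm from the pivot's level when flat) at the handle's rolled end, 65 mm from the pivot.
- loop: U-shaped wire loop. Origin: its pivot, a pin on the lever 22 mm from lever_pivot (lever flat: 21 mm to -x, 6 mm below; upright: above the pivot). x runs along its two arms: 6 mm round wire at y = +-20 mm (46 mm over the outsides), 95 mm to the bar. A light spring (0.1 to 0.3 N at the bar, lever up) lifts it to a slope when free. It may be pinched across its arms near the bar.
- bar (a point): Centre of the loop's cross bar, 7 mm thick, 40 mm long along y, 95 mm from the loop's pivot; x as the loop's. Hooked, it lies against the +x face of the keeper's post, under the lip.
- tape_measure: Bystander: yellow tape measure, 38 x 102 x 65 mm; origin under its centre.
- sanding_block: Bystander: sanding block, 60 x 111 x 30 mm; origin under its centre.
- carpenter_pencil: Bystander: red flat pencil, 12 x 158 x 8 mm; origin under its centre.

How it is judged:
On the way, in this order (a step that is already met when the one before it is completed fails the run):
1. the loop is hooked under the keeper's lip and let go, with the lever still up (z of bar in the frame of case below 0.132 m and x of bar in the frame of slot_mid below 0.01 m and contact force between the fingers and loop below 0.1 N and value of joint lever above 0.7 rad), for 0.3 s.
2. the lever is pressed flat (value of joint lever below 0.08 rad), for 0.2 s.
At the end, for the whole second after the job is handed in: The lever is flat (under 0.08 rad), the loop's bar is under the keeper's lip (bar less than 132 mm above the case's underside, within 10 mm of the slot's middle), and the lid has been drawn in by at least 5 mm at the keeper and is at rest (z of bar in the frame of case below 0.132 m and x of bar in the frame of slot_mid below 0.01 m and value of joint lever below 0.08 rad and x of slot_mid in the frame of case below 0.0635 m and linear speed of lid below 0.01 m/s); the robot touches nothing.
It fails at once if the held loop is forced against the keeper or lid with more than 12 N (contact force between the fingers and loop above 0.5 N and contact force between loop and lid above 12 N).
It fails at once if the robot pushes on the lever, lid or case with more than 30 N (contact force between any of the arm, the fingers and case above 30 N and contact force between the fingers and loop below 0.1 N).
It fails at once if a bystander is moved by more than 2 cm (distance of any of tape_measure, sanding_block, carpenter_pencil from where it was at the start of the episode above 0.02 m).
It also fails if it takes over 61 s, if anything falls off the work surface, if the arm or the gripper's body presses on something with over 40 N, if the wrist force passes 120 N, or if a joint passes its speed limit or range.

## Robot

A 6-joint arm with a two-finger parallel gripper is mounted at the origin on a cart in front of the work surface, level with it; the furniture and walls round the work are solid. World frame = base frame: x ahead of the robot, y to its left, z up, the work surface at z = 0. Lengths are in m, angles in rad, forces in N, time in s.
With the tool pointing down it reaches from about 0.325 to 0.775 m from the base axis. Payload 5.5 kg.
Tool frame: the origin (TCP) lies at the very end of the fingers, on their centre line; the grasp point (between the pads) lies 19 mm behind it (bot.tcp_to_grasp is the distance from the TCP to the grasp point, in m); z points along the fingers, y is the line along which they close (so a half turn about z gives the same grasp; the last joint's range is limited). The gripper opens to 88 mm and grips with 3 to 60 N. Pads are 20 mm wide; open, the fingers measure 115 mm over their backs; the gripper's body (75 mm by 178 mm) begins 61 mm behind the grasp point.
Start: joints at [1.183, 0.091, 1.231, -0, 1.82, -0.057], TCP at [0.195, 0.567, 0.223] pointing down, gripper open.
Joint ranges: [-2.87, 2.87], [-0.86, 2.18], [0.17, 2.46], [-1.51, 4.65], [0.06, 2.69], [-2.65, 2.65]. Speed limits (rad/s): [2.57, 2.57, 3.01, 3.14, 3.14, 3.14].

## Interface

Orientations are given as [roll, pitch, yaw] about the fixed x, y, z axes, in that order (R = Rz(yaw) Ry(pitch) Rx(roll)).
In Python, from workcell import bot gives the robot as it stands. The module is installed in compiled form; this text tells all that it offers.
- The arm moves only by the tool drive_tool, never from a script. Its argument "plan" is a list of rows, each a list of 4 numbers: the shift along the tool's x, y, z in units of 50 mm (1.0 is 50 mm), then the turn about the tool's z in rad. A call has 1 to 12 rows; each row shifts and turns the commanded pose from where the row before left it, along the tool's axes as they then stand; what a row does not reach is not made up. A row lasts 1/8 s, in which the tool goes at most 62.5 mm and 10.7 degrees, less where a joint would pass 70% of its speed; a pose out of reach is approached as far as the arm can. A call is refused whole if a number of a shift passes 1 or a number of a turn 0.188, either way. A call with a gripper value outside its range is refused whole. "fingers" is the finger opening in mm, from 0 to 87.8, set as the call begins (left out, the last holds). The fingers move at their own pace and stop on an object; "squeeze" is the grip in N (left out, the last holds). Time passes only in rows, so rows that do not move let the fingers close. It gives the time, the measured TCP pose, the force, the opening and the grip force at its end, in the units of the state.
- bot.get_state(): the state, without advancing time (a new reading comes with each control period).
- bot.snapshot(name): name is "side" or "top" or "wrist"; returns the picture (480x640x3 uint8, red, green, blue); there is no depth.
- bot.camera_params(name): a dict with "camera_matrix" (3x3 intrinsics, pixels), "D" ([k1, k2, p1, p2, k3] as OpenCV has them; the pictures are not rectified), "view" (4x4, takes a point from world to camera coordinates); the wrist camera has in their place "mount" (4x4, takes a point from camera to tool coordinates, whose origin is the TCP and whose axes are the flange's). Camera axes: x right, y up, looking along -z (the intrinsics and any distortion apply to the point x, -y, -z); pixel columns grow to the right and rows downward; lengths in m; the calibration is good to about 2 mm. A picture is of the moment at which its call begins: read the wrist's pose just before it. camera_params takes no time and is no camera call.
- bot.finish_job(): hands the job in; it is judged then, once.
The state is a dict: "t": time; "joints": joint angles; "qvel": joint speeds; "joint_efforts": joint torques, N m; "ee_pos": TCP position; "tcp_rot": TCP orientation; "force": force on the tool from outside, world axes, zero at the start; "moment": the same for the moment, N m; "finger_gap": finger opening in m; "gripper_force": force on a finger pad.
Only numpy, scipy, OpenCV 4.12 (cv2) and the standard library are available. Lean on these libraries where they do the work, as an engineer would, in place of code of your own. Each camera call takes 0.05 s, during which the arm holds its last target. There are 200 camera calls.

## Working session

There is one attempt and no reset: what is moved stays moved. The work goes in short steps, Python scripts to look and compute and a tool call to move; the robot and the scene stay as the last step left them, time stands still between calls to the robot, and variables do not carry over. Pictures are saved under pics/ and viewed, at most 10 in all, crops included, and the job is handed in when it is done.

Besides the shell and the picture viewer there is one more tool, called after "Call:" as name(argument=value, ...) on one line, values as JSON. drive_tool: Moves the arm, as the interface text tells. Its arguments: {"type":"object","properties":{"plan":{"type":"array"},"fingers":{"type":"number"},"squeeze":{"type":"number"}},"required":["plan"]}

```bash
mkdir -p pics; python3 - <<'E'
from workcell import bot
import cv2,numpy as np
s=bot.get_state();print(s)
for n in ["side","top","wrist"]:
    p=bot.camera_params(n);print(n,{k:np.round(v,4).tolist() for k,v in p.items()})
    cv2.imwrite(f"pics/{n}0.png",bot.snapshot(n)[:,:,::-1])
E
```

```text
{'t': 0.0, 'joints': array([ 1.18329461e+00,  9.18607449e-02,  1.23186005e+00,  9.11703787e-06,
        1.81983244e+00, -5.66992109e-02]), 'qvel': array([-0.0030202 ,  0.00057487, -0.00021556, -0.00118893,  0.00125186,
       -0.00029483]), 'joint_efforts': array([-3.24959947e-04, -4.46451867e+01, -4.06444108e+01,  6.98093581e-02,
        2.94139353e-02, -1.25624197e-04]), 'ee_pos': array([0.19476498, 0.56718896, 0.22152036]), 'tcp_rot': array([-3.13963572e+00, -1.19930126e-04,  2.81079226e+00]), 'force': array([-0.77232323, -0.77361674,  0.1942602 ]), 'moment': array([-0.02278385,  0.0149641 , -0.01499403]), 'gripper_force': 0.0, 'finger_gap': 0.08782119886130951}
side {'camera_matrix': [[539.7404, 0.0, 313.778], [0.0, 539.7404, 236.7729], [0.0, 0.0, 1.0]], 'D': [0.0251, 0.0, 0.0, 0.0, 0.0], 'view': [[0.1679, 0.9857, -0.012, -0.0112], [-0.8549, 0.1516, 0.4961, 0.4399], [0.4909, -0.073, 0.8682, -1.4981], [0.0, 0.0, 0.0, 1.0]]}
top {'camera_matrix': [[608.0148, 0.0, 323.9291], [0.0, 608.0148, 246.96], [0.0, 0.0, 1.0]], 'D': [-0.1588, 0.0, 0.0, 0.0, 0.0], 'view': [[-0.0131, -0.9997, 0.0199, -0.0933], [0.9925, -0.0105, 0.1216, -0.5522], [-0.1214, 0.0214, 0.9924, -1.5926], [0.0, 0.0, 0.0, 1.0]]}
wrist {'camera_matrix': [[335.7532, 0.0, 322.687], [0.0, 335.7532, 239.9048], [0.0, 0.0, 1.0]], 'D': [-0.0284, 0.0, 0.0, 0.0, 0.0], 'mount': [[-0.0002, 0.9622, 0.2724, 0.0732], [1.0, 0.0002, -0.0, 0.0], [-0.0001, 0.2724, -0.9622, -0.1622], [0.0, 0.0, 0.0, 1.0]]}
```

View pics/side0.png

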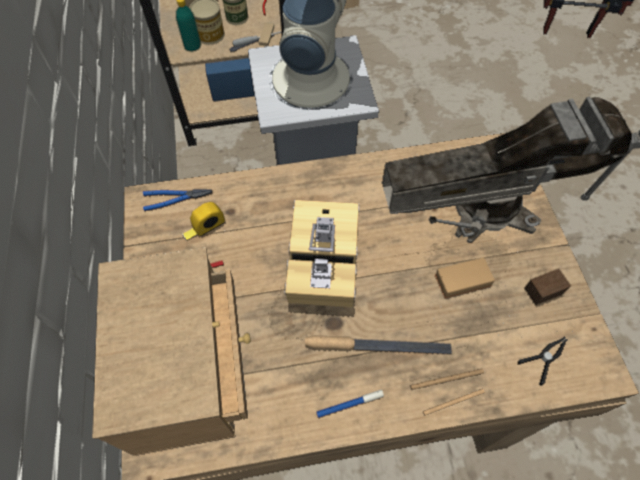

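View pics/top0.png

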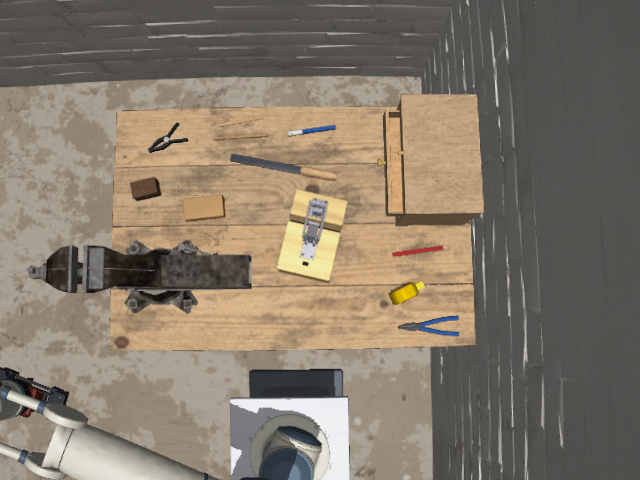

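The side view shows the case at (322,255), latch on top, lid toward the viewer. The top view shows it at (313,235), turned slightly. I'll enlarge both in one picture.

```bash
python3 - <<'E'
import cv2,numpy as np
a=cv2.imread("pics/side0.png")[190:320,275:370]; b=cv2.imread("pics/top0.png")[180:290,265:360]
f=lambda i:cv2.resize(i,(400,int(i.shape[0]*400/95)),interpolation=cv2.INTER_CUBIC)
a,b=f(a),f(b); h=max(a.shape[0],b.shape[0]); o=np.zeros((h,800,3),np.uint8); o[:a.shape[0],:400]=a;o[:b.shape[0],400:]=b
cv2.imwrite("pics/crop0.png",o)
E
```

```text
(no output)
```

View pics/crop0.png

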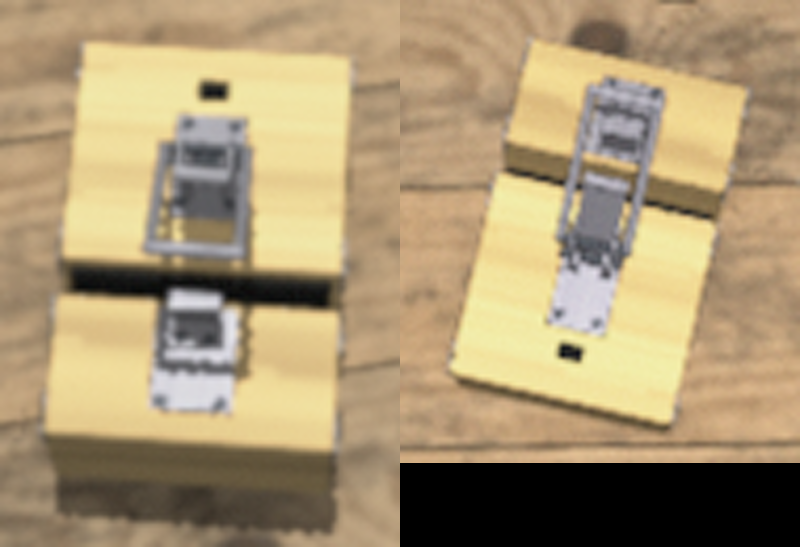

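```bash
cat > h.py <<'E'
from workcell import bot
import cv2,numpy as np
from scipy.optimize import least_squares
from scipy.spatial.transform import Rotation as R
F=np.diag([1,-1,-1.])
def cam(n,s=None):
    p=bot.camera_params(n)
    if n=="wrist":
        T=np.eye(4);T[:3,:3]=R.from_euler('xyz',s['tcp_rot']).as_matrix();T[:3,3]=s['ee_pos']
        V=np.linalg.inv(T@p['mount'])
    else: V=np.array(p['view'])
    return V,np.array(p['camera_matrix']),np.array(p['D'])
def proj(c,P):
    V,K,D=c; P=np.atleast_2d(P).astype(float); X=(P@V[:3,:3].T+V[:3,3])@F
    return cv2.projectPoints(X,np.zeros(3),np.zeros(3),K,D)[0][:,0]
def tri(obs): # [(cam,uv)..]
    f=lambda P:np.concatenate([proj(c,P)[0]-uv for c,uv in obs])
    r=least_squares(f,[.5,-.05,.15]);return r.x,np.abs(r.fun).max()
def c2w(pose,P):
    x,y,a=pose;P=np.atleast_2d(P);c,s=np.cos(a),np.sin(a)
    return np.c_[x+c*P[:,0]-s*P[:,1],y+s*P[:,0]+c*P[:,1],P[:,2]]
def w2c(pose,P):
    x,y,a=pose;P=np.atleast_2d(P);c,s=np.cos(a),np.sin(a);d=P[:,:2]-[x,y]
    return np.c_[c*d[:,0]+s*d[:,1],-s*d[:,0]+c*d[:,1],P[:,2]]
E
python3 - <<'E'
from h import *
T,S=cam("top"),cam("side")
t=lambda u,v:np.array([265+u/4.21,180+v/4.21]); s=lambda u,v:np.array([275+u/4.21,190+v/4.21])
C=np.array([[-.1025,.07,.1],[-.1025,-.07,.1],[.028,.07,.1],[.028,-.07,.1]])
ot=np.array([t(52,375),t(270,425),t(100,172),t(318,217)]);os=np.array([s(350,58),s(85,42),s(342,275),s(62,265)])
for w in [(1,0),(0,1),(1,1)]:
    f=lambda p:np.concatenate([w[0]*(proj(T,c2w(p,C))-ot).ravel(),w[1]*(proj(S,c2w(p,C))-os).ravel()])
    r=least_squares(f,[.5,-.05,-.1]);print(w,r.x,np.round(r.fun,1))
p=r.x
for n,a,b in [("bar+y",t(187,92),s(245,250)),("bar-y",t(262,97),s(148,250))]:
    X,e=tri([(T,a),(S,b)]);print(n,X,w2c(p,X),e)
E
```

```text
(1, 0) [ 0.57064277 -0.06846694 -0.23214637] [-0.7  0.2  0.9  0.3 -0.7 -0.8  0.5  0.3 -0.  -0.  -0.  -0.  -0.  -0.
 -0.  -0. ]
(0, 1) [ 0.57526269 -0.06431464 -0.23529164] [-0.  -0.  -0.  -0.  -0.  -0.  -0.  -0.   0.5 -0.7 -0.8 -0.1  0.8  0.9
 -0.6 -0.3]
(1, 1) [ 0.57314393 -0.06592913 -0.23365957] [-1.8 -0.9 -0.1 -0.7 -1.7 -1.8 -0.5 -0.6 -0.5 -1.5 -1.7 -0.7 -0.1  0.1
 -1.5 -1. ]
bar+y [ 0.64326615 -0.06032129  0.19254961] [[0.06691826 0.02169149 0.19254961]] 0.9084574708895161
bar-y [ 0.63876275 -0.10333913  0.19818831] [[ 0.07249755 -0.02120007  0.19818831]] 1.0048371196679113
```

Call:
drive_tool(plan=[[0, 0, -0.8, 0], [0, 0, -0.8, 0], [0, 0, -0.8, 0], [0, 0, -0.8, 0], [-0.8, -0.9, 0, 0], [-0.8, -0.9, 0, 0], [-0.8, -0.9, 0, 0], [-0.8, -0.9, 0, 0], [-0.8, -0.9, 0, 0], [-0.8, -0.9, 0, 0], [-0.8, -0.9, 0, 0], [-0.8, -0.9, 0, 0]])

```text
t: 1.65
ee_pos: [0.3809, 0.1212, 0.3825]
tcp_rot: [3.141, 0.0, 2.811]
force: [1.4, 0.4, -0.9]
finger_gap: 0.0878
gripper_force: 0.0
```

Call:
drive_tool(plan=[[0, 0, 0, 0.18], [0, 0, 0, 0.18], [0, 0, 0, 0.18], [0, 0, 0, 0.18], [0, 0, 0, 0.18], [0, 0, 0, 0.18], [0, 0, 0, 0.18], [0, 0, 0, 0.18], [0, 0, 0, 0.18], [0, 0, 0, 0.18], [0, 0, 0, 0.18], [0, 0, 0, 0.18]])

```text
t: 3.15
ee_pos: [0.3805, 0.123, 0.3824]
tcp_rot: [-3.141, 0.0, 0.645]
force: [0.2, 0.5, -0.1]
finger_gap: 0.0879
gripper_force: 0.0
```

Call:
drive_tool(plan=[[0, 0, 0, 0.18], [0, 0, 0, 0.18], [0, 0, 0, 0.18], [0, 0, 0, 0.18], [0, 0, 0, 0.17], [0, 0, 0, 0], [0, 0, 0, 0]])

```text
t: 4.03
ee_pos: [0.3806, 0.1231, 0.3825]
tcp_rot: [3.142, 0.0, -0.236]
force: [0.0, 0.5, 0.0]
finger_gap: 0.0878
gripper_force: 0.0
```

Call:
drive_tool(plan=[[0.9, 0.46, 0, 0], [0.9, 0.46, 0, 0], [0.9, 0.46, 0, 0], [0.9, 0.46, 0, 0], [0.9, 0.46, 0, 0], [0.9, 0.46, 0, 0], [0, 0, 0.8, 0], [0, 0, 0.8, 0], [0, 0, 0.7, 0], [0, 0, 0, 0], [0, 0, 0, 0]])

```text
t: 5.4
ee_pos: [0.6105, -0.075, 0.2695]
tcp_rot: [-3.141, -0.002, -0.238]
force: [0.1, -0.4, 0.6]
finger_gap: 0.0876
gripper_force: 0.0
```

```bash
cat > snap.py <<'E'
import sys,pickle
from h import *
s=bot.get_state(); i=bot.snapshot("wrist")[:,:,::-1]
cv2.imwrite(f"pics/{sys.argv[1]}.png",i); pickle.dump(s,open(f"{sys.argv[1]}.pkl","wb")); print(s['ee_pos'],s['tcp_rot'])
E
python3 snap.py w1
```

```text
[ 0.61049279 -0.07499063  0.26947374] [-3.14147076e+00 -2.00068712e-03 -2.38167112e-01]
```

View pics/w1.png

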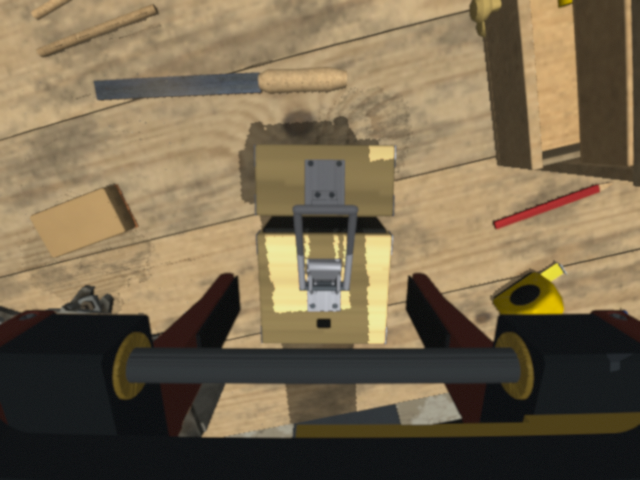

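Call:
drive_tool(plan=[[0.8, 0, 0, 0], [0.8, 0, 0, 0], [0, 0, 0.4, 0], [0, 0, 0, 0], [0, 0, 0, 0]])

```text
t: 6.08
ee_pos: [0.688, -0.0939, 0.2503]
tcp_rot: [-3.141, -0.003, -0.239]
force: [-0.2, 0.7, -0.1]
finger_gap: 0.0877
gripper_force: 0.0
```

```bash
python3 snap.py w2; python3 - <<'E'
import cv2,numpy as np
a=cv2.imread("pics/w1.png")[140:350,245:405]; b=cv2.imread("pics/w2.png")[140:350,245:405]
f=lambda i:cv2.resize(i,None,fx=2.5,fy=2.5,interpolation=cv2.INTER_CUBIC)
cv2.imwrite("pics/c12.png",np.hstack([f(a),f(b)]))
E
```

```text
[ 0.68803927 -0.09386541  0.25027582] [-3.14141428 -0.00318459 -0.2388809 ]
```

View pics/c12.png

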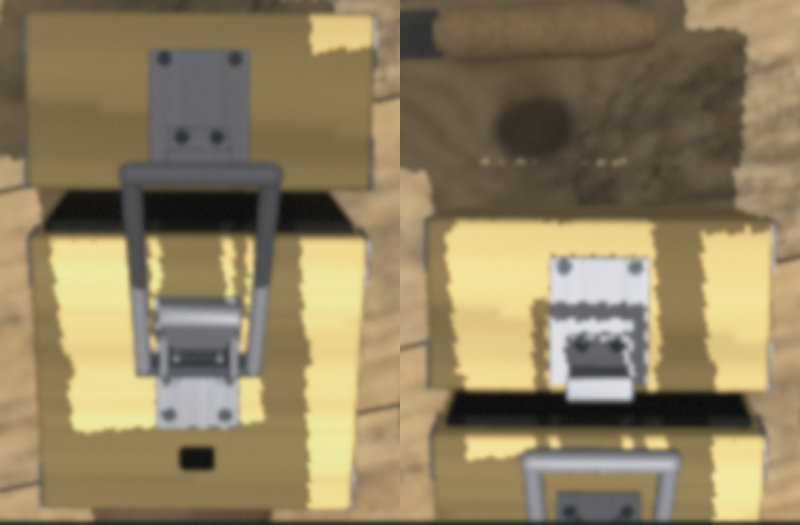

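```bash
python3 - <<'E'
from h import *
import pickle
W=[cam("wrist",pickle.load(open(f"w{i}.pkl","rb"))) for i in (1,2)]
a=lambda u,v:np.array([245+u/2.5,140+v/2.5]); b=lambda u,v:a(u-400,v)
C=np.array([[.028,.07,.1],[.028,-.07,.1],[-.1025,.07,.1],[-.1025,-.07,.1]])
o1=np.array([a(30,235),a(368,232),a(42,508),a(352,508)]);o2=np.array([b(433,430),b(765,425)])
f1=lambda p:(proj(W[0],c2w(p,C))-o1).ravel();f2=lambda p:(proj(W[1],c2w(p,C[:2]))-o2).ravel()
for f in (f1,f2,lambda p:np.r_[f1(p),f2(p)]):
    r=least_squares(f,[.573,-.066,-.234]);print(r.x,np.round(r.fun,1))
p=r.x
for n,x,y in [("bar+y",a(122,172),b(525,462)),("bar-y",a(280,172),b(680,462)),("lidfar",a(200,13),b(600,218)),("lidseam",a(200,187),b(600,392)),("plate far",a(200,50),b(600,257)),("hole L",a(164,58),b(564,267)),("hole R",a(235,58),b(635,267))]:
    X,e=tri([(W[0],x),(W[1],y)]);print(n,w2c(p,X)[0].round(4),round(e,2))
def atz(c,uv,z):
    r=least_squares(lambda q:proj(c,[q[0],q[1],z])[0]-uv,[.6,-.07]);return w2c(p,[*r.x,z])[0].round(4)
for z in (.125,.128,.131):
    print(z,[atz(W[1],b(600,v),z) for v in (372,378,402)], atz(W[1],b(567,385),z)[1],atz(W[1],b(632,385),z)[1])
print("post foot",[atz(W[1],b(600,345),z) for z in(.097,.1)])
print("lever tip",[atz(W[0],a(200,v),z) for z in(.185,.19) for v in (300,325)])
E
```

```text
[ 0.57328603 -0.06768097 -0.23829296] [-1.2 -1.5  0.6 -0.3  0.4  1.2  0.3  1.2]
[ 0.57439204 -0.06865017 -0.22228192] [-1.5  0.1  1.5  0.1]
[ 0.57369691 -0.06785455 -0.2359303 ] [-1.2 -1.8  0.6 -0.9  0.7  1.   0.6  0.7 -1.7  0.   1.2  1.7]
bar+y [0.0705 0.0215 0.1997] 0.39
bar-y [ 0.0704 -0.0227  0.1998] 0.25
lidfar [ 0.1135 -0.0009  0.0824] 0.02
lidseam [ 0.0466 -0.0007  0.1033] 0.0
plate far [ 0.0993 -0.0008  0.09  ] 0.02
hole L [0.0964 0.0134 0.0943] 0.04
hole R [ 0.0964 -0.0146  0.0943] 0.07
0.125 [array([ 0.065 , -0.0006,  0.125 ]), array([ 0.0625, -0.0006,  0.125 ]), array([ 0.0527, -0.0006,  0.125 ])] 0.0117 -0.0125
0.128 [array([ 0.0663, -0.0006,  0.128 ]), array([ 0.0639, -0.0006,  0.128 ]), array([ 0.0542, -0.0006,  0.128 ])] 0.0116 -0.0124
0.131 [array([ 0.0676, -0.0006,  0.131 ]), array([ 0.0653, -0.0006,  0.131 ]), array([ 0.0557, -0.0005,  0.131 ])] 0.0115 -0.0122
post foot [array([ 0.0643, -0.0008,  0.097 ]), array([ 0.0656, -0.0008,  0.1   ])]
lever tip [array([ 0.0274, -0.0002,  0.185 ]), array([ 0.0191, -0.0002,  0.185 ]), array([ 2.92e-02, -1.00e-04,  1.90e-01]), array([ 2.1e-02, -1.0e-04,  1.9e-01])]
```

The crops show the bar at (200,172) left and (600,462) right. The keeper's lip spans (567–632, 378–402) in the right one. In the case frame that puts the bar at (70.5, 0, 200) mm and the lip's +x edge at x ≈ 63.5 mm, so the seat is at about (62, 116). Next I'll go to the loop.

Call:
drive_tool(plan=[[-0.6, 0.04, 0, 0], [-0.58, 0, 0, 0], [0, 0, 0.5, 0], [0, 0, 0.5, 0], [0, 0, 0.46, 0], [0, 0, 0, 0], [0, 0, 0, 0]], fingers=80)

```text
t: 7.0
ee_pos: [0.6306, -0.0819, 0.1771]
tcp_rot: [-3.141, -0.003, -0.239]
force: [-0.0, 0.5, 0.7]
finger_gap: 0.0798
gripper_force: 0.0
```

Call:
drive_tool(plan=[[0, 0, 0, 0], [0, 0, 0, 0], [0, 0, 0, 0], [0, 0, 0, 0], [0, 0, 0, 0], [0, 0, 0, 0]], fingers=30, squeeze=15)

```text
t: 7.75
ee_pos: [0.6303, -0.0816, 0.1747]
tcp_rot: [-3.141, -0.0, -0.239]
force: [1.1, 1.9, 0.6]
finger_gap: 0.0457
gripper_force: 15.0
```

```bash
python3 snap.py w3; python3 - <<'E'
from h import *
s=bot.snapshot("side")[190:320,275:370,::-1]
w=cv2.imread("pics/w3.png")
s=cv2.resize(s,(350,480),interpolation=cv2.INTER_CUBIC);w=w[100:400,180:460]
cv2.imwrite("pics/c3.png",np.hstack([s,cv2.resize(w,(448,480))]))
E
```

```text
[ 0.63032222 -0.08160574  0.17468737] [-3.14110922e+00 -2.71261863e-04 -2.38908779e-01]
```

View pics/c3.png

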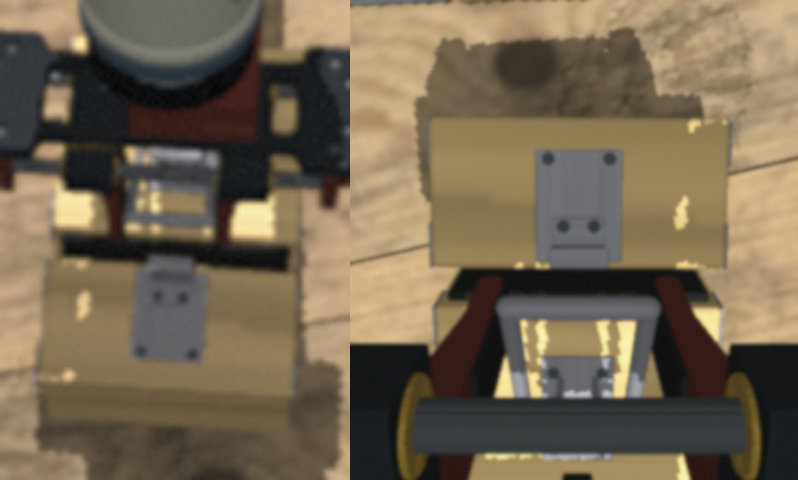

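The loop is pinched (gap 45.7 mm) just behind the bar. The keeper is clear in the right half, at (580,255). I'll swing the loop down about its pin.

Call:
drive_tool(plan=[[0.1, 0, 0.17, 0], [0.08, 0, 0.18, 0], [0.05, 0, 0.19, 0], [0.04, 0, 0.19, 0], [0.01, 0, 0.18, 0], [0, 0, 0.18, 0], [0, 0, 0, 0]])

```text
t: 8.72
ee_pos: [0.6436, -0.0851, 0.1191]
tcp_rot: [-3.141, 0.001, -0.239]
force: [0.5, 3.6, 0.1]
finger_gap: 0.0456
gripper_force: 15.1
```

```bash
python3 - <<'E'
from h import *
import pickle
p=[.5737,-.0679,-.2359]
c=cam("wrist",pickle.load(open("w3.pkl","rb")))
def atz(c,uv,z):
    r=least_squares(lambda q:proj(c,[q[0],q[1],z])[0]-uv,[.6,-.07]);return w2c(p,[*r.x,z])[0].round(4)
a=lambda u,v:np.array([180+(u-350)/1.6,100+v/1.6])
print([atz(c,a(580,v),.127) for v in (246,268)],"lid far z.088",atz(c,a(580,118),.088),"holes",atz(c,a(548,158),.092),"seam",atz(c,a(580,268),.099))
E
python3 snap.py w4; python3 -c "
import cv2;i=cv2.imread('pics/w4.png')[80:380,160:480];cv2.imwrite('pics/c4.png',cv2.resize(i,(640,600),interpolation=cv2.INTER_CUBIC))"
```

```text
[array([ 0.0653, -0.0009,  0.127 ]), array([ 0.0557, -0.0008,  0.127 ])] lid far z.088 [ 0.1139 -0.0011  0.088 ] holes [0.0962 0.0136 0.092 ] seam [ 0.0452 -0.0009  0.099 ]
[ 0.64364041 -0.085074    0.11908197] [-3.14145497e+00  7.22594125e-04 -2.39166665e-01]
```

View pics/c4.png

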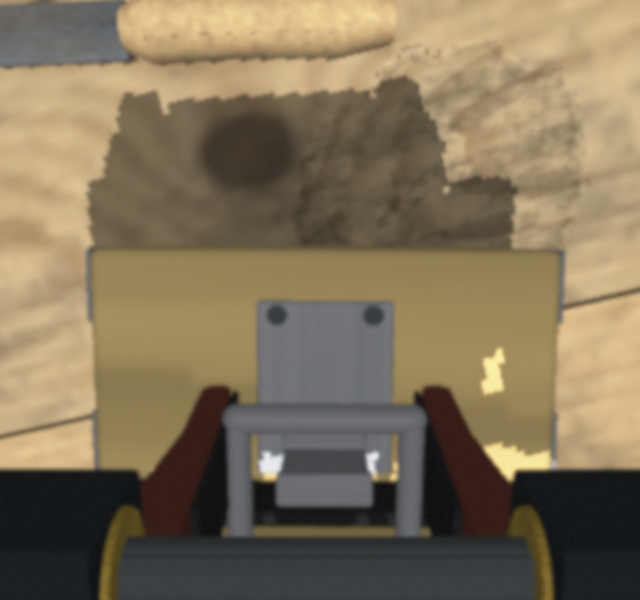

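The bar at (325,418) lies well in front of the lip (325,474). I'll carry on down and then pull in.

Call:
drive_tool(plan=[[-0.03, 0, 0.16, 0], [-0.05, 0, 0.16, 0], [0, 0, 0, 0]])

```text
t: 9.15
ee_pos: [0.6398, -0.0842, 0.103]
tcp_rot: [-3.142, 0.0, -0.239]
force: [4.2, 2.6, 0.3]
finger_gap: 0.0453
gripper_force: 15.0
```

Call:
drive_tool(plan=[[-0.06, 0, 0, 0], [-0.06, 0, 0, 0], [0, 0, 0, 0]])

```text
t: 9.52
ee_pos: [0.6345, -0.0828, 0.1041]
tcp_rot: [-3.141, -0.002, -0.239]
force: [5.7, 3.4, 0.4]
finger_gap: 0.0454
gripper_force: 15.0
```

```bash
python3 snap.py w5; python3 -c "
import cv2;i=cv2.imread('pics/w5.png')[80:380,160:480];cv2.imwrite('pics/c5.png',cv2.resize(i,(640,600),interpolation=cv2.INTER_CUBIC))"
```

```text
[ 0.63449309 -0.08283883  0.10408012] [-3.14136392e+00 -1.65547661e-03 -2.39114633e-01]
```

View pics/c5.png

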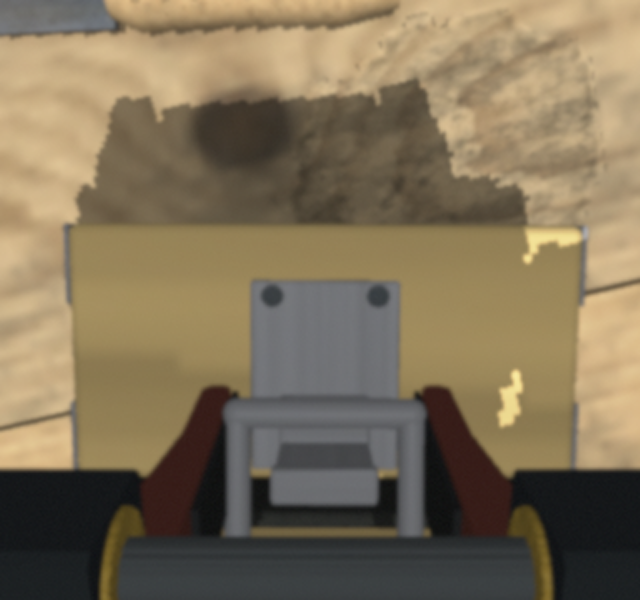

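```bash
python3 - <<'E'
from h import *
import pickle
p=[.5737,-.0679,-.2359]
c=cam("wrist",pickle.load(open("w5.pkl","rb")))
def atz(c,uv,z):
    r=least_squares(lambda q:proj(c,[q[0],q[1],z])[0]-uv,[.6,-.07]);return w2c(p,[*r.x,z])[0].round(4)
a=lambda u,v:np.array([160+u/2,80+v/2])
print([atz(c,a(325,411),z) for z in (.112,.116,.12)],[atz(c,a(325,v),.127) for v in (468,503)],atz(c,a(325,282),.090),atz(c,a(325,227),.088))
E
```

```text
[array([ 0.0713, -0.0003,  0.112 ]), array([ 0.073 , -0.0004,  0.116 ]), array([ 0.0748, -0.0004,  0.12  ])] [array([ 0.0636, -0.0003,  0.127 ]), array([ 0.0545, -0.0003,  0.127 ])] [ 0.0992 -0.0004  0.09  ] [ 0.1137 -0.0005  0.088 ]
```

Call:
drive_tool(plan=[[0, 0, 0.04, 0], [-0.04, 0, 0, 0], [-0.04, 0, 0, 0], [-0.04, 0, 0, 0], [-0.04, 0, 0, 0], [0, 0, 0, 0]])

```text
t: 10.32
ee_pos: [0.6268, -0.0809, 0.1019]
tcp_rot: [-3.141, -0.002, -0.239]
force: [5.7, 3.5, 0.0]
finger_gap: 0.0451
gripper_force: 15.1
```

Call:
drive_tool(plan=[[-0.02, 0, 0, 0], [0, 0, 0, 0]])

```text
t: 10.58
ee_pos: [0.6259, -0.0807, 0.1019]
tcp_rot: [-3.141, -0.002, -0.239]
force: [6.9, 3.1, -0.8]
finger_gap: 0.0454
gripper_force: 15.0
```

```bash
python3 snap.py w6; python3 -c "
import cv2,numpy as np
from workcell import bot
i=cv2.imread('pics/w6.png')[200:360,220:430];s=bot.snapshot('side')[220:320,275:375,::-1]
cv2.imwrite('pics/c6.png',np.hstack([cv2.resize(i,(500,380),interpolation=cv2.INTER_CUBIC),cv2.resize(s,(300,380))]))"
```

```text
[ 0.62591797 -0.08067993  0.10185597] [-3.14124737e+00 -1.68532137e-03 -2.39135394e-01]
```

View pics/c6.png

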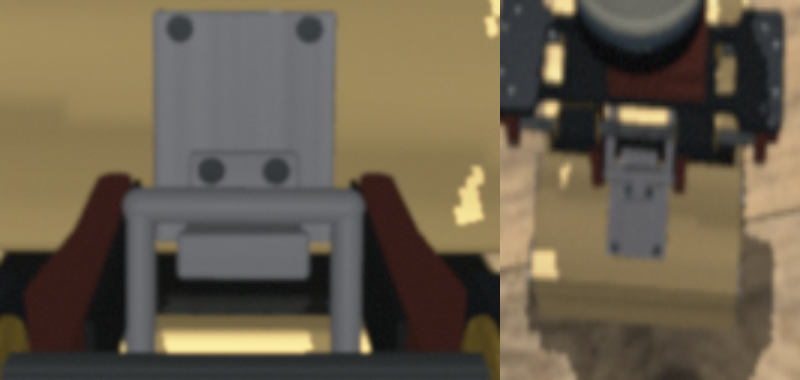

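The bar at (245,203) is now just in front of the lip edge (245,232) and below it, so about 2 mm of travel is left. I'll pull in small steps.

Call:
drive_tool(plan=[[-0.02, 0, 0, 0], [0, 0, 0, 0]])

```text
t: 10.92
ee_pos: [0.625, -0.0805, 0.1018]
tcp_rot: [-3.141, -0.002, -0.239]
force: [6.3, 3.0, -0.2]
finger_gap: 0.0459
gripper_force: 15.0
```

Call:
drive_tool(plan=[[-0.02, 0, 0, 0], [0, 0, 0, 0]])

```text
t: 11.18
ee_pos: [0.6241, -0.0802, 0.1018]
tcp_rot: [-3.141, -0.002, -0.239]
force: [6.5, 3.8, -0.8]
finger_gap: 0.0457
gripper_force: 15.0
```

Call:
drive_tool(plan=[[-0.02, 0, 0, 0], [0, 0, 0, 0]])

```text
t: 11.42
ee_pos: [0.6234, -0.0801, 0.1018]
tcp_rot: [-3.141, -0.003, -0.239]
force: [6.8, 3.3, -1.1]
finger_gap: 0.0454
gripper_force: 15.0
```

Call:
drive_tool(plan=[[-0.01, 0, 0, 0], [0, 0, 0, 0]])

```text
t: 11.68
ee_pos: [0.6232, -0.08, 0.1019]
tcp_rot: [-3.141, -0.003, -0.239]
force: [8.7, 2.7, -2.2]
finger_gap: 0.0454
gripper_force: 15.0
```

```bash
python3 snap.py w7; python3 -c "
import cv2,numpy as np
i=cv2.imread('pics/w7.png')[200:360,220:430]
g=[]
for n in 'w6','w7':
    r=cv2.imread(f'pics/{n}.png',0).astype(int); print(n,r[270:325,322].tolist())
cv2.imwrite('pics/c7.png',cv2.resize(i,(500,380),interpolation=cv2.INTER_CUBIC))"
```

```text
[ 0.62324786 -0.08003502  0.10187833] [-3.14118522 -0.00346583 -0.23920219]
w6 [109, 108, 108, 109, 111, 111, 112, 108, 99, 88, 86, 89, 95, 99, 103, 107, 110, 111, 109, 105, 101, 98, 91, 83, 75, 70, 69, 73, 85, 98, 106, 110, 110, 109, 110, 110, 109, 109, 108, 107, 107, 108, 107, 107, 107, 104, 90, 64, 36, 20, 17, 17, 19, 20, 27]
w7 [110, 111, 111, 112, 110, 110, 107, 103, 93, 85, 84, 90, 95, 98, 102, 106, 110, 111, 108, 104, 99, 93, 83, 82, 93, 104, 110, 109, 109, 108, 109, 109, 109, 108, 108, 108, 107, 107, 107, 106, 105, 95, 74, 48, 26, 19, 18, 21, 19, 21, 28, 33, 38, 40, 41]
```

The lip has stopped moving relative to the bar and the force has risen, so the bar is seated. Now I'll release.

Call:
drive_tool(plan=[[0, 0, 0, 0], [0, 0, 0, 0], [0, 0, 0, 0], [0, 0, 0, 0], [0, 0, 0, 0], [0, 0, 0, 0]], fingers=75)

```text
t: 12.48
ee_pos: [0.6219, -0.0799, 0.1022]
tcp_rot: [3.142, -0.0, -0.239]
force: [0.1, 0.0, 0.1]
finger_gap: 0.0755
gripper_force: 0.0
```

Call:
drive_tool(plan=[[0, 0, -0.5, 0], [0, 0, -0.8, 0], [0, 0, -0.8, 0], [0, 0, -0.8, 0], [0.8, 0, 0, 0], [0.8, 0, 0, 0], [0, 0, 0, 0], [0, 0, 0, 0]])

```text
t: 13.48
ee_pos: [0.6992, -0.0987, 0.2469]
tcp_rot: [3.142, 0.001, -0.239]
force: [0.2, 0.1, -0.8]
finger_gap: 0.0752
gripper_force: 0.0
```

```bash
python3 snap.py w8; python3 -c "
import cv2,numpy as np
from workcell import bot
i=cv2.imread('pics/w8.png')[140:350,245:405];s=bot.snapshot('side')[190:320,275:375,::-1]
cv2.imwrite('pics/c8.png',np.hstack([cv2.resize(i,(400,525),interpolation=cv2.INTER_CUBIC),cv2.resize(s,(400,525),interpolation=cv2.INTER_CUBIC)]))"
```

```text
[ 0.699173   -0.09868438  0.24691044] [ 3.14156235e+00  9.04717770e-04 -2.39182464e-01]
```

View pics/c8.png

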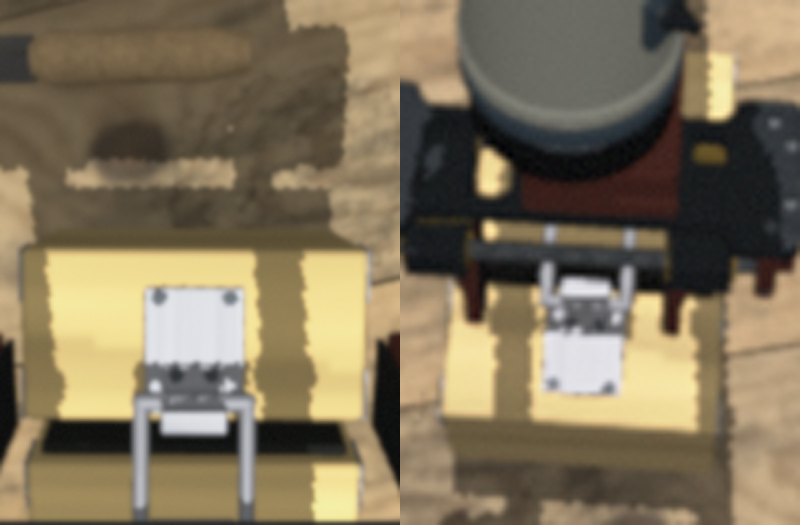

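The loop is hooked, with its bar at (193,403) on the left under the lip (195,420), and the fingers are free. Next I'll close the fingers and go to the +x side of the lever.

Call:
drive_tool(plan=[[-0.76, 0, 0, 0], [-0.76, 0, 0, 0], [-0.76, 0, 0, 0], [0, 0, 0, 0], [0, 0, 0, 0], [0, 0, 0, 0], [0, 0, 0, 0], [0, 0, 0.62, 0], [0, 0, 0.62, 0], [0, 0, 0, 0]], fingers=0)

```text
t: 14.82
ee_pos: [0.5878, -0.0717, 0.1816]
tcp_rot: [3.141, 0.006, -0.239]
force: [-0.3, -0.2, -1.2]
finger_gap: 0.0006
gripper_force: 0.0
```

Call:
drive_tool(plan=[[-0.12, 0, 0, 0], [-0.12, 0, 0, 0], [-0.12, 0, 0, 0], [-0.12, 0, 0, 0], [-0.12, 0, 0, 0], [-0.12, 0, 0.04, 0], [0, 0, 0, 0]])

```text
t: 15.7
ee_pos: [0.5537, -0.0632, 0.1837]
tcp_rot: [-3.142, -0.001, -0.239]
force: [1.4, -0.8, 1.0]
finger_gap: 0.0007
gripper_force: 1.0
```

Call:
drive_tool(plan=[[-0.11, 0, 0.04, 0], [-0.11, 0, 0.06, 0], [-0.1, 0, 0.05, 0], [-0.1, 0, 0.06, 0], [0, 0, 0, 0]])

```text
t: 16.32
ee_pos: [0.5334, -0.0582, 0.1736]
tcp_rot: [-3.141, -0.001, -0.239]
force: [0.7, 0.2, 5.2]
finger_gap: 0.0003
gripper_force: 2.4
```

Call:
drive_tool(plan=[[-0.09, 0, 0.08, 0], [-0.08, 0, 0.08, 0], [0, 0, 0, 0]])

```text
t: 16.7
ee_pos: [0.5247, -0.0561, 0.1651]
tcp_rot: [-3.141, 0.0, -0.239]
force: [0.6, 0.6, 4.3]
finger_gap: 0.0004
gripper_force: 1.9
```

Call:
drive_tool(plan=[[-0.07, 0, 0.09, 0], [-0.07, 0, 0.1, 0], [0, 0, 0, 0]])

```text
t: 17.08
ee_pos: [0.5176, -0.0544, 0.1545]
tcp_rot: [3.142, 0.002, -0.239]
force: [0.5, 0.2, 1.2]
finger_gap: 0.0002
gripper_force: 0.5
```

Call:
drive_tool(plan=[[-0.05, 0, 0.1, 0], [-0.04, 0, 0.1, 0], [0, 0, 0, 0]])

```text
t: 17.45
ee_pos: [0.5135, -0.0535, 0.1438]
tcp_rot: [3.141, 0.002, -0.239]
force: [-0.8, 0.3, -0.0]
finger_gap: 0.0007
gripper_force: 0.0
```

Call:
drive_tool(plan=[[-0.03, 0, 0.08, 0], [0, 0, 0.04, 0], [0, 0, 0, 0]])

```text
t: 17.82
ee_pos: [0.5125, -0.0532, 0.1388]
tcp_rot: [3.142, 0.001, -0.239]
force: [-0.2, -0.4, -0.1]
finger_gap: 0.0004
gripper_force: 0.0
```

Call:
drive_tool(plan=[[0, 0, 0.03, 0], [0, 0, 0.03, 0], [0, 0, 0, 0]])

```text
t: 18.2
ee_pos: [0.5125, -0.0532, 0.136]
tcp_rot: [3.142, 0.0, -0.239]
force: [-0.4, -0.3, 0.3]
finger_gap: 0.0004
gripper_force: 0.0
```

Call:
drive_tool(plan=[[0, 0, 0.02, 0], [0, 0, 0.02, 0], [0, 0, 0, 0]])

```text
t: 18.58
ee_pos: [0.5126, -0.0532, 0.1343]
tcp_rot: [-3.142, -0.0, -0.239]
force: [-0.6, 0.2, 0.3]
finger_gap: 0.0004
gripper_force: 0.6
```

Call:
drive_tool(plan=[[0, 0, 0.02, 0], [0, 0, 0, 0]])

```text
t: 18.82
ee_pos: [0.5127, -0.0532, 0.1343]
tcp_rot: [-3.142, -0.001, -0.239]
force: [-1.7, 0.5, 5.1]
finger_gap: 0.0006
gripper_force: 2.8
```

The fingers meet the lever at z = 134 mm, its flat height. I'll retreat and check numerically that the lid was drawn in.

Call:
drive_tool(plan=[[0, 0, -0.8, 0], [0, 0, -0.8, 0], [0, 0, -0.65, 0], [0.95, 0, 0, 0], [0.95, 0, 0, 0], [0.95, 0, 0, 0], [0.98, 0, 0, 0], [0, 0, 0, 0], [0, 0, 0, 0]])

```text
t: 19.95
ee_pos: [0.6983, -0.0985, 0.245]
tcp_rot: [3.142, 0.001, -0.239]
force: [0.2, -0.1, 0.8]
finger_gap: 0.0002
gripper_force: 0.0
```

```bash
python3 snap.py w9; python3 - <<'E'
import cv2,pickle
from h import *
a=cv2.imread("pics/w8.png");b=cv2.imread("pics/w9.png")
o=lambda x0,y0,x1,y1:(slice(140+int(y0/2.5),140+int(y1/2.5)),slice(245+int(x0/2.5),245+int(x1/2.5)))
for n,r in [("plate",o(130,280,255,350)),("lip+bar",o(130,380,255,440)),("lid edge",o(20,235,130,270))]:
    t=a[r];m=cv2.matchTemplate(b,t,cv2.TM_CCOEFF_NORMED);_,v,_,l=cv2.minMaxLoc(m)
    print(n,"was",(r[1].start,r[0].start),"now",l,round(v,3))
s8,s9=[cam("wrist",pickle.load(open(f"w{i}.pkl","rb"))) for i in (8,9)]
P=c2w([.5737,-.0679,-.2359],[[.0625,0,.116],[.0525,0,.116]]);print(proj(s8,P),proj(s9,P))
E
```

```text
[ 0.69832064 -0.09849798  0.24495822] [ 3.14154390e+00  1.42472562e-03 -2.39206365e-01]
plate was (297, 252) now (3, 342) 0.551
lip+bar was (297, 292) now (269, 146) 0.475
lid edge was (253, 234) now (252, 240) 0.99
[[322.21936511 299.63766762]
 [322.25965292 309.07633479]] [[322.19308639 299.63389945]
 [322.23412592 309.13170041]]
```

```bash
python3 -c "
from workcell import bot
print(bot.finish_job())"
```

```text
the job is handed in; nothing more can be done
None
```

I hooked the loop under the keeper's lip, pressed the lever flat and handed the job in at about 20 s; no verdict came back. The fingers met the lever at its flat height, and the lid's edge moved about 6 pixels (roughly 6 mm) inward. I did not measure the exact draw or view a picture of the closed latch.

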